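# Load the flower die into the bench press

### The job

Without picking anything up, nudge the loose brass flower die across the dark sliding tray of the bench press until it drops into the round pocket and lies flat and fully home there. Then push the tray (its red upright plate is there for that) all the way in under the ram until it stops, with the die still seated. Leave the shaping tool, the pot and the spare steel die around the press alone.

Things in the scene. Friction and masses are not known exactly. Their poses are not given: they have to be found in the camera images.
- die: Loose brass disc, 50 mm across, 12 mm thick, about 0.19 kg, dark five-petal flower on its top. Origin: centre of its underside; z up; its yaw means nothing. It starts flat on the tray's deck between the pocket and the red plate, 60 to 150 mm from the pocket's centre, up to 45 mm to either side of the tray's middle line. It slides easily.
- pocket (a point): Centre of the floor of the tray's round pocket: 54 mm across, 8 mm deep, rim slightly bevelled, pale floor 22 mm above the table. The deck (tray top, dark steel) is 30 mm above the table, so the seated die stands 4 mm proud. Moves with the tray. -y: the way the tray slides in, to the ram; +y: to the red plate. Tray: 160 mm wide (x), from 60 mm to -y of here to 220 mm to +y.
- push_face (a point): Centre of the outer (rear) face of the red upright plate at the tray's rear end, 45 mm above the table; axes as for the pocket. Push this face towards -y. The plate is 70 mm wide (x), 8 mm thick (y), from the deck (30 mm) up to 60 mm above the table. Behind it (+y) there is free room above the 12 mm high green base.
- tray (a joint): How far the tray is pushed in (m): 0 = fully out, 0.16 = at the end stop, pocket under the ram. Starts at 0 to 0.02. Stays where it is left; takes about 4 N to slide, a little more when moved fast.
- press: Green bench press, fixed, turned differently each time. Origin on the table under the middle line; z up. Base: x -100 to 100 mm, y -340 to 230 mm, 12 mm high; rails beside the tray 23 mm high. The tray slides to -y; the pocket is at x = 0, y = -(joint value). Ram at y -160 mm, its foot 60 mm, its top 380 mm up; head from y -130 mm on, 230 to 320 mm up; column from y -245 mm on; lever to 430 mm.
- pot: Bystander: blue ceramic cup, empty, 72 mm across, 85 mm high, origin under its centre. Leave alone.
- spare: Bystander: spare plain steel die, 40 mm in diameter, 16 mm high, standing on the table. Not the one to load; leave alone.
- iron: Bystander: flower-shaping tool lying on the table, wooden handle, brass shaft and ball, about 175 mm long along its x, 28 mm high. Leave alone.
There are look-alikes about, which are no part of the job. What is meant by the die is not green or purple, and is the larger of those in its own colour.

How it is judged:
By the outcome, as a careful person would: the job done as asked, in the order asked, and still so for the second after the job is handed in, with the robot touching nothing.
It also fails if it takes over 51 s, if anything falls off the work surface, if the arm or the gripper's body presses on something with over 40 N, if the wrist force passes 120 N, or if a joint passes its speed limit or range.

### The arm

A 6-joint arm with a two-finger parallel gripper is mounted at the origin on the work surface. World frame = base frame: x ahead of the robot, y to its left, z up, the work surface at z = 0. Lengths are in m, angles in degrees, forces in N, time in s.
With the tool pointing down it reaches from about 0.4 to 0.825 m from the base axis. Payload 7 kg.
Tool frame: the origin (TCP) lies on the centre line of the jaws, within the pads' length; the fingertips stand 22 mm ahead of it and the grasp point (between the pads) lies 3 mm ahead of it; z points along the fingers, y is the line along which they close (so a half turn about z gives the same grasp; the last joint's range is limited). The gripper opens to 88 mm and grips with 3 to 60 N. Pads are 19 mm wide; open, the fingers measure 130 mm over their backs; the gripper's body (78 mm by 193 mm) begins 47 mm behind the grasp point.
Start: joints at [-47.034, 20.546, 0.682, 0, -70.136, -16.507], TCP at [0.301, -0.604, 0.249] pointing down, gripper open.
Joint ranges: [-176.03, 176.03], [-82.01, 121.73], [-58.28, 71.71], [-173.87, 95.51], [-174.79, -0.11], [-173.66, 173.66]. Speed limits (degrees/s): [136.94, 136.94, 172.46, 180, 180, 180].

### API

Orientations are given as [roll, pitch, yaw] about the fixed x, y, z axes, in that order (R = Rz(yaw) Ry(pitch) Rx(roll)).
In Python, from plant import get_state, cams, r gives the robot as it stands.
- The arm moves only by the tool apply_moves, never from a script. Its argument "targets" is a list of rows, each an object with "dp": the shift along the world's x, y, z in m, a list of three; "yaw": the turn about the world's z in degrees. In form: [{"dp": [x, y, z], "yaw": yaw}, ...]. A call has 1 to 20 rows; each row is the pose to reach, as a shift and turn from the pose commanded when the call began; what a row does not reach only later rows make up. A row lasts 1/12 s, in which the tool goes at most 41.7 mm and 7.16 degrees, less where a joint would pass 70% of its speed; a pose out of reach is approached as far as the arm can. A call with a gripper value outside its range is refused whole. "grip" is the gripper command: -1 is fully open, 1 is shut, values between are in proportion, set as the call begins (left out, the last holds). The fingers move at their own pace and stop on an object; "squeeze" is the grip in N (left out, the last holds). Time passes only in rows, so rows that repeat a pose let the fingers close. It gives the time, the measured TCP pose, the force, the opening and the grip force at its end, in the units of the state.
- get_state(): the state, without advancing time (a new reading comes with each control period).
- cams.capture(name): name is "side" or "top"; returns a dict with "image" (420x560x3 uint8, red, green, blue), "range_z" (420x560 float32, m along the optical axis (not along the pixel's ray), 0 where there is no reading), "fx", "fy", "cx", "cy" (pixels), "k1" (the pictures are not rectified: a ray, as slopes to the right and down, at radius r is drawn at 1 + k1 r^2 times it, then the intrinsics apply), "R" (3x3) and "t" (3): a world point X has camera coordinates R X + t. Camera axes: x right, y down, z forward; pixel columns grow to the right and rows downward; lengths in m; the calibration is good to about 2 mm. A picture is of the moment at which its call begins.
- r.close_job(): hands the job in; it is judged then, once.
The state is a dict: "time_s": time; "joints": joint angles; "qd": joint speeds; "joint_torque": joint torques, N m; "tcp_pos": TCP position; "eef_rot": TCP orientation; "contact_force": force on the tool from outside, world axes, zero at the start; "moment": the same for the moment, N m; "gripper_width": finger opening in m; "gripper_force": force on a finger pad.
Only numpy, scipy, OpenCV 4.12 (cv2) and the standard library are available. Lean on these libraries where they do the work, as an engineer would, in place of code of your own. Each camera call takes 0.05 s, during which the arm holds its last target. There are 200 camera calls.

## Working session

There is one attempt and no reset: what is moved stays moved. The work goes in short steps, Python scripts to look and compute and a tool call to move; the robot and the scene stay as the last step left them, time stands still between calls to the robot, and variables do not carry over. Pictures are saved under pics/ and viewed, at most 10 in all, crops included, and the job is handed in when it is done.

Besides the shell and the picture viewer there is one more tool, called after "Emit:" by a JSON object that holds its "op" and its "data". apply_moves: Moves the arm, as the interface text tells. Its arguments: {"type":"object","properties":{"targets":{"type":"array","items":{"type":"object","properties":{"dp":{"type":"array","items":{"type":"number"}},"yaw":{"type":"number"}}}},"grip":{"type":"number"},"squeeze":{"type":"number"}},"required":["targets"]}

```bash
mkdir -p pics; cat > h.py <<'E'
import numpy as np, cv2
from plant import get_state, cams, r
def cap(n, f=None):
    c=cams.capture(n)
    if f: cv2.imwrite('pics/'+f, c['image'][:,:,::-1])
    return c
def ray(c,u,v):
    K=np.array([[c['fx'],0,c['cx']],[0,c['fy'],c['cy']],[0,0,1.]])
    p=cv2.undistortPoints(np.array([[[u,v]]],float),K,np.array([c['k1'],0,0,0.]))[0,0]
    R=np.array(c['R']);t=np.array(c['t'])
    return -R.T@t, R.T@np.array([p[0],p[1],1.])
def onz(c,u,v,z):
    o,d=ray(c,u,v); return o+d*(z-o[2])/d[2]
def pts(c):
    h,w=c['range_z'].shape
    K=np.array([[c['fx'],0,c['cx']],[0,c['fy'],c['cy']],[0,0,1.]])
    uv=np.stack(np.meshgrid(np.arange(w),np.arange(h)),-1).reshape(-1,1,2).astype(float)
    p=cv2.undistortPoints(uv,K,np.array([c['k1'],0,0,0.])).reshape(h,w,2)
    z=c['range_z'][...,None]
    X=np.concatenate([p*z,z],-1)
    P=(X-np.array(c['t']))@np.array(c['R'])
    P[c['range_z']<=0]=np.nan
    return P
E
python3 - <<'E'
from h import *
a=cap('top','top0.png');b=cap('side','side0.png')
for c in(a,b): print(c['fx'],c['k1'],-np.array(c['R']).T@np.array(c['t']))
print(get_state())
E
```

```text
410.2751080273662 0.03718509467359354 [0.387425   0.08979189 0.85391445]
429.52462812429275 -0.12513756753399155 [0.03181781 0.82310908 0.58405863]
{'time_s': 0.1, 'joints': array([-4.70330915e+01,  2.05886306e+01,  6.38362980e-01, -1.65715377e-02,
       -7.01356679e+01, -1.65091278e+01]), 'qd': array([ 0.08979591, -0.02947737,  0.17760178,  0.01477201,  0.02093929,
        0.01784763]), 'joint_torque': array([-1.21254881e-03, -5.84160125e+01,  2.93753403e+01,  7.01544017e+00,
        1.01822478e-02, -2.98039515e-05]), 'tcp_pos': array([ 0.30055285, -0.60394148,  0.24770033]), 'eef_rot': array([ 1.79913180e+02, -9.48544549e-03, -1.53547855e+02]), 'contact_force': array([-0.1720153 , -0.44979414, -0.94397259]), 'moment': array([-0.03916843, -0.01016561,  0.02130946]), 'gripper_force': 0.0, 'gripper_width': 0.0874493425051402}
```

View pics/top0.png

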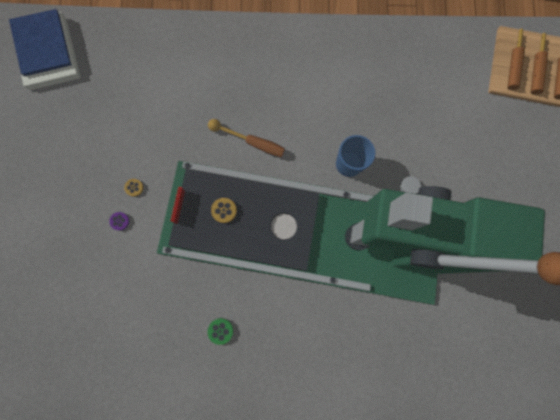

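View pics/side0.png

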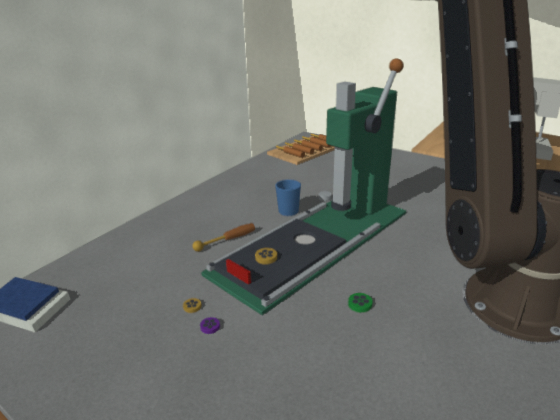

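Top view: the candidates are brass on the tray (224,210), a smaller brass one on the table (134,187), purple (119,221) and green (221,331). The one on the tray is the largest brass disc and lies on the deck, so it is the die. The pocket is at (285,226) and the red plate at (178,206). I'll measure these and confirm with a crop.

```bash
cat > m.py <<'E'
from h import *
def blob(mask,near):
    n,l,s,ce=cv2.connectedComponentsWithStats(mask.astype(np.uint8))
    k=[i for i in range(1,n) if s[i,4]>15]
    return sorted([(round(np.hypot(*(ce[i]-near)),1),ce[i].round(1),s[i,4],l==i) for i in k],key=lambda x:x[0])
def masks(c):
    hsv=cv2.cvtColor(c['image'],cv2.COLOR_RGB2HSV).astype(int);H,S,V=hsv[...,0],hsv[...,1],hsv[...,2]
    return dict(brass=(H>12)&(H<32)&(S>110)&(V>70), red=((H<6)|(H>174))&(S>150)&(V>60), pale=(S<50)&(V>140))
E
python3 - <<'E'
from m import *
c=cap('top'); P=pts(c); m=masks(c)
for n,near in (('brass',(224,210)),('brass',(134,187)),('red',(178,206)),('pale',(285,226))):
    d,ce,a,mk=blob(m[n],near)[0]
    hull=cv2.convexHull(np.argwhere(mk)[:,::-1].astype(np.int32))
    (e,ax,an)=cv2.minAreaRect(hull) if n=='red' else cv2.fitEllipse(hull)
    z=np.nanmedian(P[mk][:,2]); print(n,ce,a,'fit',np.round(e,1),np.round(ax,1),round(an,1),'z',z.round(4),'at z42/22/30/60:',[onz(c,*e,zz)[:2].round(4) for zz in(.042,.022,.03,.06)], 'diam mm', np.round(np.array(ax)*c['range_z'][mk].mean()/c['fx']*1000,1))
    if n=='red':
        print(P[mk][:,:].min(0),P[mk].max(0))
c2=cap('side'); m=masks(c2);P2=pts(c2)
for n,near in (('brass',(266,256)),('red',(239,272)),('pale',(305,240))):
    d,ce,a,mk=blob(m[n],near)[0]
    print(n,ce,a,np.nanmedian(P2[mk],0).round(4))
# tray direction: dark tray quad
hsv=cv2.cvtColor(c['image'],cv2.COLOR_RGB2HSV)
g=(P[...,2]>.02)&(P[...,2]<.036)&(hsv[...,2]<75)&(hsv[...,1]<90)
d=blob(g,(250,220)); d=max(d,key=lambda x:x[2]); hull=cv2.convexHull(np.argwhere(d[3])[:,::-1].astype(np.int32))
bx=cv2.boxPoints(cv2.minAreaRect(hull)); q=np.array([onz(c,*b,.03)[:2] for b in bx]); print(d[2],bx.round(1).tolist(),q.round(4).tolist(),[np.linalg.norm(q[i]-q[i-1]).round(4) for i in range(4)])
cv2.imwrite('pics/crop.png',cv2.resize(c['image'][150:300,90:290,::-1],None,fx=4,fy=4,interpolation=cv2.INTER_CUBIC))
E
```

```text
brass [223.6 210.2] 300 fit [223.5 210. ] [24.5 25. ] 90.6 z 0.0423 at z42/22/30/60: [array([0.5272, 0.1773]), array([0.5306, 0.1795]), array([0.5293, 0.1786]), array([0.5241, 0.1754])] diam mm [48.6 49.6]
brass [134.1 187.7] 129 fit [133.5 187.2] [16.2 17.2] 89.0 z 0.0091 at z42/22/30/60: [array([0.5706, 0.3583]), array([0.5751, 0.3649]), array([0.5733, 0.3623]), array([0.5665, 0.3524])] diam mm [33.9 36. ]
red [176.9 204.5] 145 fit [177.3 204.5] [ 5.5 33.7] 11.3 z 0.0595 at z42/22/30/60: [array([0.5368, 0.2695]), array([0.5405, 0.2739]), array([0.5391, 0.2722]), array([0.5335, 0.2655])] diam mm [10.8 66.2]
[0.50131202 0.25963345 0.03720029] [0.56670379 0.27414408 0.06330749]
pale [284.7 226.3] 380 fit [284.6 226.3] [20.6 23.4] 10.4 z 0.0228 at z42/22/30/60: [array([0.4961, 0.0545]), array([0.4988, 0.0536]), array([0.4977, 0.054 ]), array([0.4937, 0.0553])] diam mm [41.9 47.5]
brass [265.5 256.1] 226 [0.521  0.1885 0.0432]
red [238.2 271.2] 319 [0.5294 0.272  0.0508]
pale [304.9 239. ] 102 [0.501  0.0502 0.0224]
9576 [[167.8000030517578, 244.6999969482422], [185.8000030517578, 163.5], [323.20001220703125, 193.89999389648438], [305.20001220703125, 275.20001220703125]] [[0.4573, 0.2862], [0.6254, 0.2595], [0.5662, -0.0248], [0.4009, 0.0124]] [np.float64(0.2796), np.float64(0.1702), np.float64(0.2904), np.float64(0.1694)]
```

View pics/crop.png

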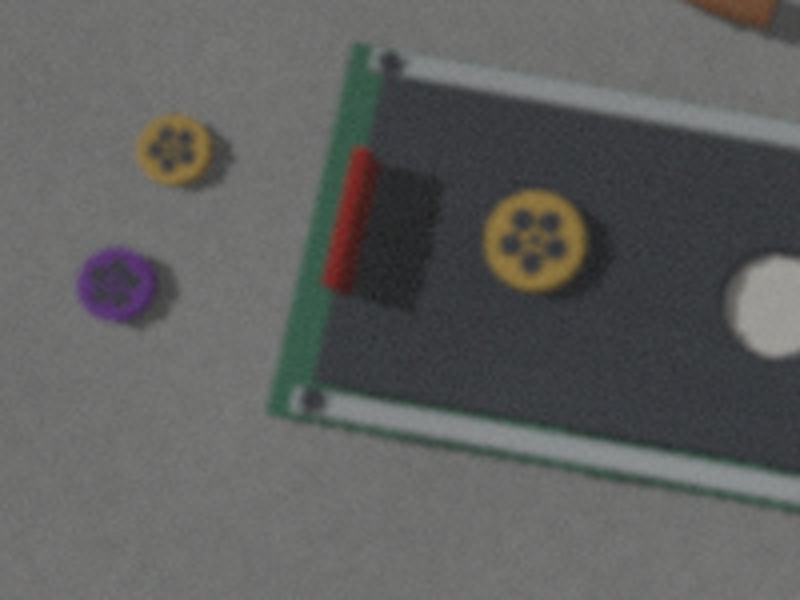

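The crop confirms it: the disc at crop (537,242), i.e. (224,210), is the larger brass flower die on the dark deck, about 49 mm across with its top at z≈42 mm. Next I'll get the tray axis from the rails, and heights for the swing-over.

```bash
python3 - <<'E'
from m import *
c=cap('top'); P=pts(c)
hsv=cv2.cvtColor(c['image'],cv2.COLOR_RGB2HSV).astype(int)
H,S,V=[hsv[...,i] for i in range(3)]
rail=(P[...,2]>.015)&(P[...,2]<.032)&(V>95)&(S<60)
for near in((265,180),(270,268)):
    for b in blob(rail,near)[:6]:
        if b[2]>150:
            pp=np.argwhere(b[3])[:,::-1]; q=np.array([onz(c,*p,.023)[:2] for p in pp])
            vx,vy,x0,y0=cv2.fitLine(q.astype(np.float32),cv2.DIST_HUBER,0,.01,.01).ravel()
            print(b[1],b[2],'angle from +y',np.degrees(np.arctan2(vx*np.sign(vy),abs(vy))).round(2),x0,y0,'x at y=.15',x0+vx/vy*(.15-y0)); break
hi=P[...,2]>.1
print('tall: ',np.nanmin(P[hi],0),np.nanmax(P[hi],0))
for z in(.2,.3,.4):
    k=P[...,2]>z; print(z,np.nanmin(P[k],0).round(3),np.nanmax(P[k],0).round(3))
# pot
k=(H>100)&(H<120)&(S>110)&(P[...,1]<.1)&(P[...,0]>.5); print('pot',np.nanmedian(P[k],0),np.nanmin(P[k],0),np.nanmax(P[k],0))
# pocket floor incl shadow: dark boundary via floor depth
k=(P[...,2]<.027)&(np.hypot(P[...,0]-.4988,P[...,1]-.0536)<.033)
print('floor by depth',k.sum(),P[k].mean(0))
g=c['image'][205:250,262:310,::-1]; cv2.imwrite('pics/pk.png',cv2.resize(cv2.convertScaleAbs(g,alpha=2,beta=0),None,fx=10,fy=10,interpolation=cv2.INTER_CUBIC))
E
```

```text
[267.  179.5] 951 angle from +y 9.48 0.59638417 0.09125141 x at y=.15 0.6061934
[250.7 265.2] 1001 angle from +y 9.49 0.41929793 0.121055864 x at y=.15 0.42413557
tall:  [ 0.3900313  -0.26424385  0.10002582] [ 0.52359058 -0.05246941  0.42518757]
0.2 [ 0.39  -0.264  0.2  ] [ 0.524 -0.052  0.425]
0.3 [ 0.39  -0.264  0.3  ] [ 0.521 -0.052  0.425]
0.4 [ 0.39  -0.223  0.4  ] [ 0.424 -0.203  0.425]
pot [ 0.63441504 -0.10263327  0.06321242] [ 0.6042233  -0.11589675  0.00100226] [ 0.67006657 -0.05022653  0.08913177]
floor by depth 543 [0.50012348 0.05509053 0.02279664]
```

View pics/pk.png

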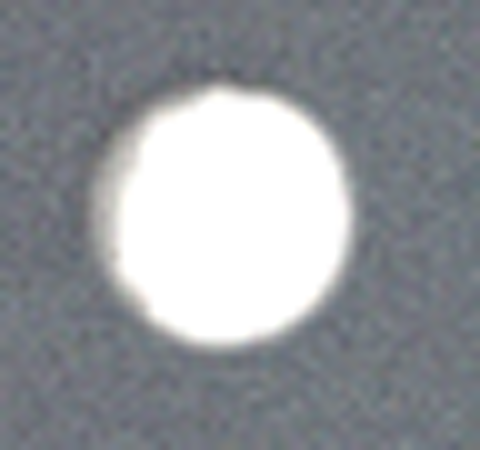

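Pocket at about (0.499, 0.0555), confirmed by the rail centre line (9.5° axis), depth and rim. In the crop the hole's rim spans u 92–352, v 85–350, so its centre is at full-image (284,226). Die at (0.527, 0.177). I'll swing over the press now, with the fingers 30 mm apart as a cradle.

Emit:
{"op": "apply_moves", "data": {"targets": [{"dp":[0,0,0.04],"yaw":0},{"dp":[0,0,0.08],"yaw":0},{"dp":[0.01,0.01,0.115],"yaw":0},{"dp":[0.03,0.03,0.15],"yaw":0},{"dp":[0.055,0.055,0.18],"yaw":0},{"dp":[0.08,0.085,0.205],"yaw":0},{"dp":[0.105,0.115,0.23],"yaw":0},{"dp":[0.13,0.145,0.25],"yaw":4},{"dp":[0.155,0.175,0.26],"yaw":8},{"dp":[0.18,0.205,0.26],"yaw":12},{"dp":[0.205,0.235,0.26],"yaw":16},{"dp":[0.225,0.265,0.26],"yaw":20},{"dp":[0.245,0.3,0.26],"yaw":24},{"dp":[0.255,0.34,0.26],"yaw":28},{"dp":[0.265,0.38,0.26],"yaw":32},{"dp":[0.27,0.42,0.26],"yaw":36},{"dp":[0.275,0.46,0.26],"yaw":40},{"dp":[0.275,0.5,0.26],"yaw":44},{"dp":[0.275,0.54,0.26],"yaw":48},{"dp":[0.275,0.58,0.26],"yaw":50.6}], "grip": 0.32}}

```text
time_s: 1.92
tcp_pos: [0.5753, -0.0223, 0.5086]
eef_rot: [-180.0, 0.0, -102.7]
contact_force: [1.1, -0.8, 0.3]
gripper_width: 0.0294
gripper_force: 0.0
```

Emit:
{"op": "apply_moves", "data": {"targets": [{"dp":[-0.005,0.04,0]},{"dp":[-0.012,0.08,0]},{"dp":[-0.019,0.12,-0.01]},{"dp":[-0.025,0.155,-0.03]},{"dp":[-0.03,0.185,-0.055]},{"dp":[-0.034,0.21,-0.085]},{"dp":[-0.037,0.23,-0.12]},{"dp":[-0.0395,0.242,-0.16]},{"dp":[-0.0395,0.242,-0.2]},{"dp":[-0.0395,0.242,-0.24]},{"dp":[-0.0395,0.242,-0.28]},{"dp":[-0.0395,0.242,-0.32]},{"dp":[-0.0395,0.242,-0.355]},{"dp":[-0.0395,0.242,-0.385]},{"dp":[-0.0395,0.242,-0.409]},{"dp":[-0.0395,0.242,-0.409]},{"dp":[-0.0395,0.242,-0.409]}]}}

```text
$.targets[0]: bad value
```

```bash
python3 - <<'E'
from h import *
b=cap('side');a=cap('top')
g=np.hstack([cv2.resize(b['image'][190:310,180:340],None,fx=2.5,fy=2.5),cv2.resize(a['image'][140:300,150:340],(380,300))])
cv2.imwrite('pics/pre.png',g[:,:,::-1]); s=get_state(); print(s['tcp_pos'],s['eef_rot'],s['contact_force'])
E
```

```text
[ 0.57560636 -0.01939252  0.50825906] [ 1.79973508e+02  5.83708854e-02 -1.02530898e+02] [ 0.51416409 -1.53332845 -0.1290417 ]
```

View pics/pre.png

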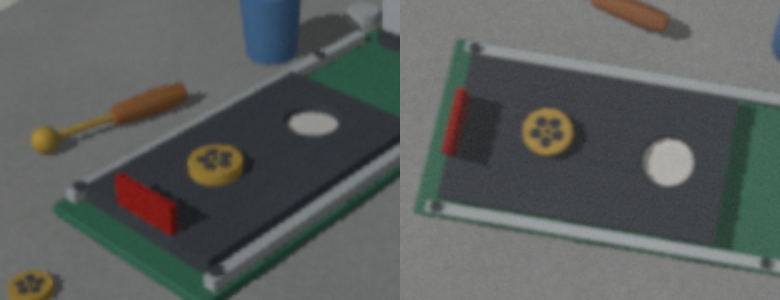

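The move was refused because yaw is required in each row, so the picture only shows the scene unchanged: die at (215,163) left and (548,131) right. Resending.

Emit:
{"op": "apply_moves", "data": {"targets": [{"dp":[-0.005,0.04,0],"yaw":0},{"dp":[-0.012,0.08,0],"yaw":0},{"dp":[-0.019,0.12,-0.01],"yaw":0},{"dp":[-0.025,0.155,-0.03],"yaw":0},{"dp":[-0.03,0.185,-0.055],"yaw":0},{"dp":[-0.034,0.21,-0.085],"yaw":0},{"dp":[-0.037,0.23,-0.12],"yaw":0},{"dp":[-0.0395,0.242,-0.16],"yaw":0},{"dp":[-0.0395,0.242,-0.2],"yaw":0},{"dp":[-0.0395,0.242,-0.24],"yaw":0},{"dp":[-0.0395,0.242,-0.28],"yaw":0},{"dp":[-0.0395,0.242,-0.32],"yaw":0},{"dp":[-0.0395,0.242,-0.355],"yaw":0},{"dp":[-0.0395,0.242,-0.385],"yaw":0},{"dp":[-0.0395,0.242,-0.409],"yaw":0},{"dp":[-0.0395,0.242,-0.409],"yaw":0},{"dp":[-0.0395,0.242,-0.409],"yaw":0}]}}

```text
time_s: 3.43
tcp_pos: [0.536, 0.217, 0.0989]
eef_rot: [179.9, -0.1, -103.0]
contact_force: [0.8, 0.4, 1.2]
gripper_width: 0.03
gripper_force: 0.0
```

```bash
python3 - <<'E'
from h import *
b=cap('side');a=cap('top')
g=np.hstack([cv2.resize(b['image'][160:310,160:340],(400,333)),cv2.resize(a['image'][140:300,150:340],(395,333))])
cv2.imwrite('pics/pre2.png',g[:,:,::-1]); s=get_state(); print(s['tcp_pos'],s['eef_rot'],s['contact_force'])
E
```

```text
[0.53735556 0.21820415 0.10131289] [-1.79900576e+02  8.39549044e-02 -1.02930013e+02] [-0.1941462  -0.27170505  0.95260815]
```

View pics/pre2.png

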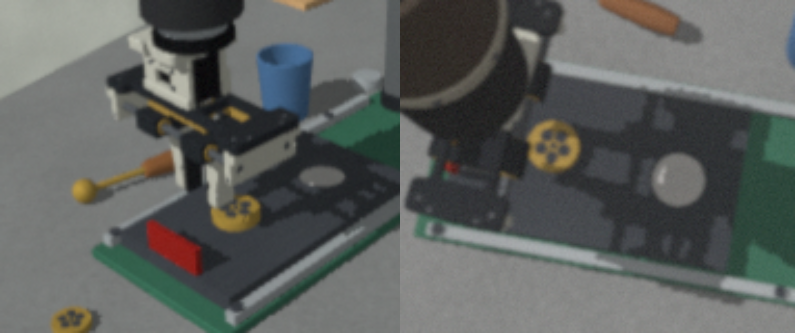

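The view shows both fingertips just behind the die and centred on it (left: fingers (190–220,180), die (236,212); right: die (553,146), pocket (679,180)). I'll lower and push to within about 50 mm.

Emit:
{"op": "apply_moves", "data": {"targets": [{"dp":[0,0,-0.02],"yaw":0},{"dp":[0,0,-0.034],"yaw":0},{"dp":[0,0,-0.042],"yaw":0},{"dp":[0,0,-0.042],"yaw":0},{"dp":[-0.0011,-0.0049,-0.042],"yaw":0},{"dp":[-0.0022,-0.0097,-0.042],"yaw":0},{"dp":[-0.0033,-0.0146,-0.042],"yaw":0},{"dp":[-0.0044,-0.0195,-0.042],"yaw":0},{"dp":[-0.0058,-0.0253,-0.042],"yaw":0},{"dp":[-0.0071,-0.0312,-0.042],"yaw":0},{"dp":[-0.0085,-0.037,-0.042],"yaw":0},{"dp":[-0.01,-0.0439,-0.042],"yaw":0},{"dp":[-0.0116,-0.0507,-0.042],"yaw":0},{"dp":[-0.0131,-0.0575,-0.042],"yaw":0},{"dp":[-0.0147,-0.0643,-0.042],"yaw":0},{"dp":[-0.0162,-0.0712,-0.042],"yaw":0},{"dp":[-0.0178,-0.078,-0.042],"yaw":0},{"dp":[-0.0189,-0.0829,-0.042],"yaw":0},{"dp":[-0.0196,-0.0858,-0.042],"yaw":0},{"dp":[-0.0196,-0.0858,-0.042],"yaw":0}]}}

```text
time_s: 5.2
tcp_pos: [0.5162, 0.131, 0.0575]
eef_rot: [180.0, -0.0, -103.0]
contact_force: [1.3, 0.8, 0.9]
gripper_width: 0.0299
gripper_force: 0.3
```

```bash
cat > look.py <<'E'
import sys
from m import *
b=cap('side');a=cap('top')
for c,n in((a,'top'),(b,'side')):
    m=masks(c);P=pts(c)
    for bl in blob(m['brass'],(250,215))[:4]:
        p=np.nanmedian(P[bl[3]],0)
        if p[0]<.56 and p[1]<.25 and p[1]>-.1:
            hull=cv2.convexHull(np.argwhere(bl[3])[:,::-1].astype(np.int32)); e=cv2.minEnclosingCircle(hull)
            print(n,bl[1],bl[2],p.round(4),'top42',onz(c,*bl[1],.042)[:2].round(4),'top34',onz(c,*bl[1],.034)[:2].round(4),'circ',np.round(e[0],1),round(e[1],1),onz(c,*e[0],.042)[:2].round(4))
    for bl in blob(m['red'],(200,230))[:1]: print(n,'red',bl[1],bl[2],np.nanmedian(P[bl[3]],0).round(4))
if len(sys.argv)>1:
    g=np.hstack([cv2.resize(b['image'][160:310,190:370],(400,333)),cv2.resize(a['image'][140:300,180:370],(395,333))])
    cv2.imwrite('pics/'+sys.argv[1],g[:,:,::-1])
s=get_state(); print(s['time_s'],s['tcp_pos'].round(4),s['contact_force'].round(1),s['gripper_width'])
E
python3 look.py push1.png
```

```text
top [268.  222.5] 107 [0.4991 0.0861 0.0428] top42 [0.5033 0.0878] top34 [0.5044 0.0878] circ [265.5 221. ] 10.6 [0.5062 0.0928]
side [270.9 215.5] 86 [0.5352 0.1531 0.1302] top42 [0.6218 0.0236] top34 [0.6305 0.0118] circ [272.5 215.5] 14.1 [0.6182 0.0214]
side [282.  243.4] 22 [0.5221 0.1199 0.0416] top42 [0.5203 0.1217] top34 [0.5275 0.1114] circ [282.5 243. ] 4.0 [0.5203 0.1196]
side [297.4 214.3] 41 [0.4782 0.1208 0.1318] top42 [ 0.5658 -0.0185] top34 [ 0.5737 -0.0309] circ [297.  214.5] 5.2 [ 0.5661 -0.017 ]
side red [238.2 271.2] 318 [0.5299 0.2719 0.051 ]
5.3 [0.5162 0.1314 0.0573] [-0.1  0.2  0.1] 0.03022932634776806
```

View pics/push1.png

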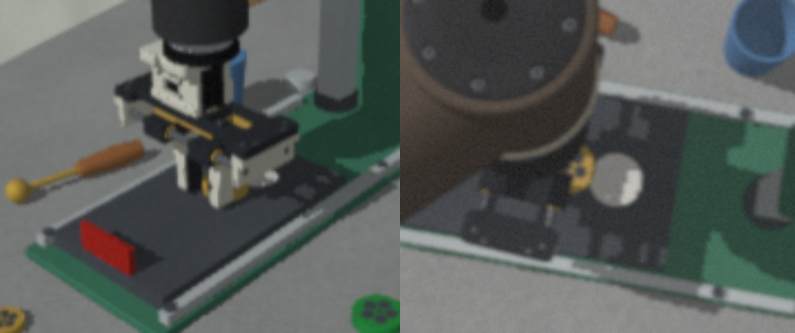

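The die sits in the cradle (right panel (580,172)), in line with the pocket at (616,180). Now a slow push for the last stretch.

Emit:
{"op": "apply_moves", "data": {"targets": [{"dp":[-0.0007,-0.0029,0],"yaw":0},{"dp":[-0.0016,-0.0068,0],"yaw":0},{"dp":[-0.0024,-0.0107,0],"yaw":0},{"dp":[-0.0033,-0.0146,0],"yaw":0},{"dp":[-0.0042,-0.0185,0],"yaw":0},{"dp":[-0.0051,-0.0224,0],"yaw":0},{"dp":[-0.006,-0.0263,0],"yaw":0},{"dp":[-0.0069,-0.0302,0],"yaw":0},{"dp":[-0.0078,-0.0341,0],"yaw":0},{"dp":[-0.0085,-0.037,0],"yaw":0},{"dp":[-0.0089,-0.039,0],"yaw":0},{"dp":[-0.0093,-0.0409,0],"yaw":0},{"dp":[-0.0098,-0.0429,0],"yaw":0},{"dp":[-0.0102,-0.0448,0],"yaw":0},{"dp":[-0.0107,-0.0468,0],"yaw":0},{"dp":[-0.0111,-0.0487,0],"yaw":0},{"dp":[-0.0113,-0.0497,0],"yaw":0},{"dp":[-0.0116,-0.0507,0],"yaw":0},{"dp":[-0.0116,-0.0507,0],"yaw":0}]}}

```text
time_s: 6.88
tcp_pos: [0.5049, 0.081, 0.0575]
eef_rot: [180.0, -0.0, -103.0]
contact_force: [-0.2, 0.5, -0.3]
gripper_width: 0.0297
gripper_force: 0.0
```

```bash
python3 look.py push2.png
```

```text
top [292.3 230.4] 37 [0.4858 0.0394 0.035 ] top42 [0.4882 0.0391] top34 [0.4892 0.0386] circ [292.  230.5] 5.4 [0.488  0.0397]
side [288.2 207.1] 77 [0.5165 0.1011 0.1312] top42 [ 0.6091 -0.0401] top34 [ 0.6176 -0.0529] circ [289.  207.5] 14.5 [ 0.6059 -0.0393]
side [296.7 238.1] 28 [0.5105 0.0736 0.0339] top42 [0.5036 0.0835] top34 [0.5106 0.0726] circ [297.5 237.5] 4.5 [0.5034 0.0802]
side [313.5 206.6] 38 [0.4657 0.0707 0.1317] top42 [ 0.5518 -0.0786] top34 [ 0.5595 -0.0919] circ [313.5 206.5] 4.7 [ 0.5521 -0.0791]
side red [238.3 271.2] 320 [0.5297 0.2721 0.0506]
6.9833 [0.505  0.0812 0.0576] [ 0.1  0.5 -0.7] 0.030132585260901595
```

View pics/push2.png

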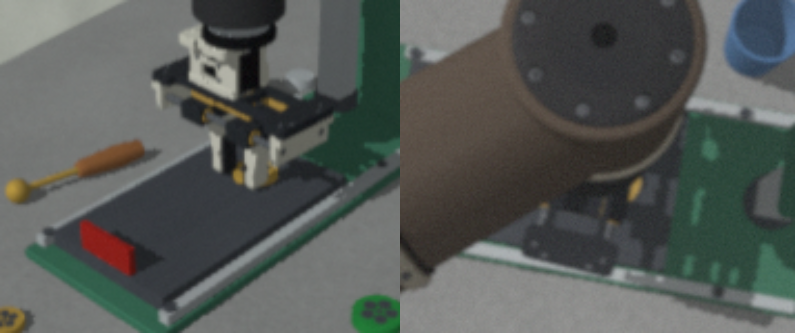

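Brass now reads z≈0.034–0.035 at the pocket (left (255,173), right (636,188)), which matches a seated die. I'll lift, move behind the red plate with the fingers closed, and check from there.

Emit:
{"op": "apply_moves", "data": {"targets": [{"dp":[0,0,0.02],"yaw":0},{"dp":[0,0,0.05],"yaw":0},{"dp":[0.003,0.02,0.07],"yaw":0},{"dp":[0.008,0.05,0.07],"yaw":0.5},{"dp":[0.014,0.09,0.07],"yaw":1},{"dp":[0.02,0.13,0.07],"yaw":2},{"dp":[0.027,0.17,0.07],"yaw":3},{"dp":[0.032,0.2,0.07],"yaw":3.4},{"dp":[0.034,0.213,0.06],"yaw":3.4},{"dp":[0.034,0.213,0.03],"yaw":3.4},{"dp":[0.034,0.213,0.005],"yaw":3.4},{"dp":[0.034,0.213,-0.006],"yaw":3.4},{"dp":[0.034,0.213,-0.006],"yaw":3.4}], "grip": 1}}

```text
time_s: 8.07
tcp_pos: [0.5374, 0.2926, 0.0484]
eef_rot: [179.8, -0.3, -99.6]
contact_force: [-1.3, -1.2, -0.8]
gripper_width: 0.0005
gripper_force: 0.0
```

```bash
python3 look.py push3.png
```

```text
top [282.7 225.9] 233 [0.498  0.0576 0.0344] top42 [0.4969 0.0584] top34 [0.498  0.0581] circ [282.7 225.5] 12.0 [0.4977 0.0583]
top red [180.2 199.1] 31 [0.5447 0.2636 0.0484]
8.1667 [0.5393 0.294  0.0519] [ 0.4 -0.1 -0.1] 0.0004301256033294998
```

View pics/push3.png

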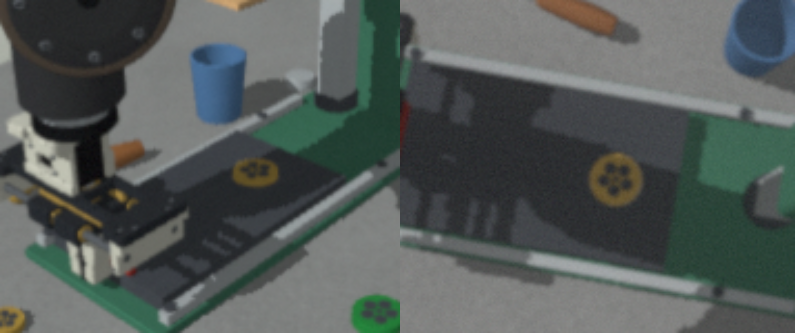

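The die lies flat and fills the pocket: top at z≈0.034 as for a seated die, (255,173) left and (616,180) right, with no pale floor showing. Next I'll push the tray in along its axis.

Emit:
{"op": "apply_moves", "data": {"targets": [{"dp":[-0.0005,-0.003,0],"yaw":0},{"dp":[-0.001,-0.0059,0],"yaw":0},{"dp":[-0.0015,-0.0089,0],"yaw":0},{"dp":[-0.002,-0.0118,0],"yaw":0},{"dp":[-0.0025,-0.0148,0],"yaw":0},{"dp":[-0.0031,-0.0187,0],"yaw":0},{"dp":[-0.004,-0.0237,0],"yaw":0},{"dp":[-0.005,-0.0296,0],"yaw":0},{"dp":[-0.0061,-0.0365,0],"yaw":0},{"dp":[-0.0074,-0.0444,0],"yaw":0},{"dp":[-0.0087,-0.0523,0],"yaw":0},{"dp":[-0.0101,-0.0601,0],"yaw":0},{"dp":[-0.0114,-0.068,0],"yaw":0},{"dp":[-0.0127,-0.0759,0],"yaw":0},{"dp":[-0.014,-0.0838,0],"yaw":0},{"dp":[-0.0153,-0.0917,0],"yaw":0},{"dp":[-0.0165,-0.0986,0],"yaw":0},{"dp":[-0.0175,-0.1045,0],"yaw":0},{"dp":[-0.0183,-0.1094,0],"yaw":0},{"dp":[-0.0188,-0.1124,0],"yaw":0}]}}

```text
time_s: 9.83
tcp_pos: [0.5201, 0.181, 0.0515]
eef_rot: [180.0, -0.0, -99.6]
contact_force: [1.8, 3.9, 2.3]
gripper_width: 0.0007
gripper_force: 2.2
```

```bash
python3 look.py
```

```text
top [333.2 235.5] 221 [ 0.4806 -0.0429  0.0346] top42 [ 0.4792 -0.0424] top34 [ 0.4802 -0.0437] circ [334. 235.] 12.1 [ 0.4803 -0.044 ]
side [261.5 229. ] 82 [0.5152 0.2052 0.1245] top42 [0.6012 0.0932] top34 [0.6096 0.0825] circ [262.1 229.8] 15.2 [0.5977 0.0956]
side [281.9 224.7] 27 [0.4868 0.1672 0.1251] top42 [0.5699 0.0487] top34 [0.5778 0.0372] circ [281.5 225. ] 3.6 [0.5699 0.0505]
side [330.9 222.5] 112 [ 0.4725 -0.0361  0.034 ] top42 [ 0.4698 -0.0261] top34 [ 0.4763 -0.0386] circ [331.  221.5] 9.3 [ 0.472  -0.0308]
side red [280.2 256.2] 59 [0.4914 0.1725 0.0446]
9.9333 [0.5195 0.1807 0.0512] [1.2 0.8 0.6] 0.0005352249507657333
```

Tray in by about 103 mm with the die still seated (z 0.0345). Continuing gently towards the stop.

Emit:
{"op": "apply_moves", "data": {"targets": [{"dp":[-0.0005,-0.003,0],"yaw":0},{"dp":[-0.0012,-0.0069,0],"yaw":0},{"dp":[-0.002,-0.0118,0],"yaw":0},{"dp":[-0.0028,-0.0168,0],"yaw":0},{"dp":[-0.0036,-0.0217,0],"yaw":0},{"dp":[-0.0043,-0.0256,0],"yaw":0},{"dp":[-0.005,-0.0296,0],"yaw":0},{"dp":[-0.0053,-0.0316,0],"yaw":0},{"dp":[-0.0056,-0.0335,0],"yaw":0},{"dp":[-0.0059,-0.0355,0],"yaw":0},{"dp":[-0.0063,-0.0375,0],"yaw":0},{"dp":[-0.0066,-0.0394,0],"yaw":0}]}}

```text
time_s: 10.93
tcp_pos: [0.5134, 0.1422, 0.0514]
eef_rot: [180.0, -0.0, -99.5]
contact_force: [-2.7, 5.1, -2.0]
gripper_width: 0.0005
gripper_force: 2.1
```

Emit:
{"op": "apply_moves", "data": {"targets": [{"dp":[-0.0002,-0.0015,0],"yaw":0},{"dp":[-0.0005,-0.003,0],"yaw":0},{"dp":[-0.0007,-0.0044,0],"yaw":0},{"dp":[-0.001,-0.0059,0],"yaw":0}]}}

```text
time_s: 11.27
tcp_pos: [0.5134, 0.1403, 0.0516]
eef_rot: [-179.9, 0.4, -99.6]
contact_force: [-10.6, 33.4, -6.3]
gripper_width: 0.0004
gripper_force: 15.4
```

Force rises to 33 N, so the tray is on the stop. Backing off and checking.

Emit:
{"op": "apply_moves", "data": {"targets": [{"dp":[0.0006,0.004,0],"yaw":0},{"dp":[0.0015,0.009,0],"yaw":0},{"dp":[0.0035,0.02,0],"yaw":0},{"dp":[0.006,0.035,0.01],"yaw":0},{"dp":[0.009,0.055,0.04],"yaw":0},{"dp":[0.012,0.075,0.08],"yaw":0},{"dp":[0.017,0.1,0.12],"yaw":0},{"dp":[0.02,0.13,0.15],"yaw":0},{"dp":[0.025,0.16,0.17],"yaw":0},{"dp":[0.025,0.18,0.18],"yaw":0},{"dp":[0.025,0.18,0.18],"yaw":0},{"dp":[0.025,0.18,0.18],"yaw":0}]}}

```text
time_s: 12.27
tcp_pos: [0.5378, 0.3178, 0.2321]
eef_rot: [-180.0, 0.0, -99.5]
contact_force: [0.1, -0.3, -0.4]
gripper_width: 0.0004
gripper_force: 0.0
```

```bash
python3 look.py fin.png; python3 - <<'E'
from m import *
c=cap('top');P=pts(c);m=masks(c)
b=blob(m['red'],(250,220))
for x in b[:3]: print(x[1],x[2],np.nanmedian(P[x[3]],0).round(4),onz(c,*x[1],.06).round(4))
E
```

```text
top [346.3 244.5] 49 [ 0.4613 -0.0684  0.034 ] top42 [ 0.4617 -0.0682] top34 [ 0.4625 -0.0698] circ [348.5 243. ] 8.9 [ 0.4648 -0.0726]
top red [250.1 214.1] 83 [0.5169 0.1232 0.0604]
side red [284.9 243.6] 285 [0.5069 0.1287 0.0495]
12.3667 [0.5372 0.3159 0.2307] [ 0.6 -0.4  0.7] 0.0004040510307492555
[250.6 211.8] 75 [0.5208 0.1218 0.0606] [0.5213 0.1223 0.06  ]
[247.2 229.1] 20 [0.4876 0.1283 0.061 ] [0.4871 0.1281 0.06  ]
```

View pics/fin.png

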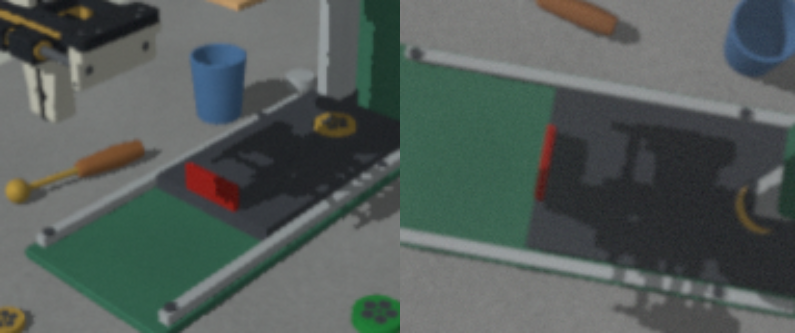

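Plate at (545,162) right panel and die under the ram at (335,123) left, flat at z≈0.034. Last check that the exposed base length is the expected 170 mm.

```bash
python3 - <<'E'
from m import *
c=cap('top'); P=pts(c)
hsv=cv2.cvtColor(c['image'],cv2.COLOR_RGB2HSV).astype(int)
g=(hsv[...,0]>60)&(hsv[...,0]<90)&(hsv[...,1]>90)
ax=np.array([.1647,.9863]); pk=np.array([.4994,.0555])
# sample lines of image rows across mid tray, left of plate's sides
for v in (185,190,195,235,240,245):
    u=np.where(g[v,:300])[0]; 
    if len(u)<10: continue
    a=onz(c,u[0]-.5,v,.012)[:2]; k=u[(u<300)][-1]; b=onz(c,k+.5,v,.03)[:2]
    print(v,u[0],k,'len along axis',round(float((a-b)@ax),4))
E
```

```text
185 175 252 len along axis 0.1613
190 173 251 len along axis 0.163
195 172 250 len along axis 0.1626
235 163 243 len along axis 0.1635
240 161 242 len along axis 0.1651
245 160 241 len along axis 0.1647
```

```bash
python3 - <<'E'
from m import *
c=cap('top'); ax=np.array([.1647,.9863])
for name in('top0','now'):
    im=c['image'] if name=='now' else cv2.imread('pics/top0.png')[:,:,::-1].copy()
    hsv=cv2.cvtColor(im,cv2.COLOR_RGB2HSV).astype(int)
    g=(hsv[...,0]>60)&(hsv[...,0]<90)&(hsv[...,1]>90)
    L=[]
    for v in list(range(182,192))+list(range(228,242)):
        u=np.where(g[v,:280])[0]; a=onz(c,u[0]-.5,v,.012)[:2]; b=onz(c,u[-1]+.5,v,.03)[:2]; L.append([(a@ax),(b@ax)])
    L=np.array(L); print(name,np.median(L,0).round(4),L.std(0).round(4),np.median(L[:,0]-L[:,1]).round(4))
print('pocket start along axis',np.array([.4994,.0555])@ax,'die now pred')
P=pts(c)
# ram: front features, height 0.3-0.39 & grey
k=(P[...,2]>.33)&(P[...,2]<.40)&(hsv[...,1]<60); q=P[k]; print('ram top',k.sum(),np.median(q,0), q.min(0),q.max(0), np.median(q,0)[:2]@ax)
E
```

```text
top0 [0.378  0.3607] [0.0009 0.0037] 0.0165
now [0.3781 0.2158] [0.0007 0.0013] 0.162
pocket start along axis 0.13699083 die now pred
ram top 3129 [ 0.47216763 -0.08409717  0.37455945] [ 0.40272657 -0.26386834  0.33003633] [0.58501706 0.30835841 0.39951513] -0.005179028247104724
```

```bash
python3 - <<'E'
from m import *
ax=np.array([.1647,.9863]); lat=np.array([.9863,-.1647])
for n in('top','side'):
    c=cap(n);P=pts(c);m=masks(c)
    for lo,hi in((.37,.39),(.225,.325),(.07,.22)):
        k=(P[...,2]>lo)&(P[...,2]<hi)&(P[...,1]<0.02)&(P[...,1]>-.3)&(P[...,0]>.4)&(P[...,0]<.56)
        q=P[k]
        if len(q)>30:
            a=q[:,:2]@ax; l=q[:,:2]@lat
            print(n,lo,len(q),'axis pct',np.percentile(a,[2,25,50,75,98]).round(4),'lat',np.percentile(l,[2,50,98]).round(4))
    for b in blob(m['brass'],(330,225))[:4]:
        p=np.nanmedian(P[b[3]],0)
        if p[2]<.05 and p[1]<0:
            q=P[b[3]][:,:2]; print(n,'die',b[1],b[2],'z',p[2].round(4),'axis',np.percentile(q@ax,[1,50,99]).round(4),'lat',np.percentile(q@lat,[1,50,99]).round(4))
E
```

```text
top 0.37 1108 axis pct [-1.323e-01 -2.300e-02 -1.130e-02  1.000e-04  8.800e-03] lat [0.4316 0.4765 0.4983]
top 0.225 5531 axis pct [-0.0926 -0.0705 -0.0487  0.0025  0.0224] lat [0.4296 0.4672 0.5332]
top 0.07 827 axis pct [-0.1733 -0.1408 -0.0918  0.0078  0.0153] lat [0.4422 0.4609 0.4984]
top die [346.  243.8] 52 z 0.0338 axis [-0.0084  0.0102  0.0167] lat [0.4586 0.4673 0.4877]
side 0.37 190 axis pct [-0.1347 -0.1208 -0.0073  0.0075  0.0101] lat [0.4291 0.4676 0.4974]
side 0.225 2703 axis pct [-0.1692 -0.0825 -0.0281  0.0199  0.0236] lat [0.4266 0.4481 0.5099]
side 0.07 2933 axis pct [-0.1721 -0.102  -0.0929 -0.0028  0.0109] lat [0.4407 0.4657 0.5079]
side die [339.5 216.7] 91 z 0.0338 axis [-0.0292  0.0032  0.0186] lat [0.4561 0.4752 0.5106]
side die [303.7 147.4] 813 z 0.0271 axis [nan nan nan] lat [nan nan nan]
```

The ram axis and the die centre agree within about 2–4 mm, and the 33 N reaction against about 4 N of sliding friction means the tray is on the stop. Handing in.

```bash
python3 -c "
from h import *
print(r.close_job())"
```

```text
the job is handed in; nothing more can be done
None
```

The brass flower die was nudged flat into the pocket and the tray pushed in until it stopped under the ram with the die still seated; I handed the job in at about 12.6 s, and no verdict came back.

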